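# Take a filter-photometer reading: close the lid, key the filter cell and hold it home

## Robot

A 6-joint arm with a two-finger parallel gripper is mounted at the origin on the work surface. World frame = base frame: x ahead of the robot, y to its left, z up, the work surface at z = 0. Lengths are in mm, angles in rad, forces in N, time in s.
With the tool pointing down it reaches from about 300 to 750 mm from the base axis. Payload 8.5 kg.
Tool frame: the origin (TCP) lies at the centre of the arm's flange, where the gripper is bolted on; the fingertips stand 166 mm ahead of it and the grasp point (between the pads) lies 147 mm ahead of it; z points along the fingers, y is the line along which they close (so a half turn about z gives the same grasp; the last joint's range is limited). The gripper opens to 88 mm and grips with 3 to 60 N. Pads are 18 mm wide; open, the fingers measure 123 mm over their backs; the gripper's body (75 mm by 187 mm) begins 45 mm behind the grasp point.
Start: joints at [-1.408, 0.381, 1.297, -0, 1.464, -0.215], TCP at [202.875, -511.198, 404.748] pointing down, gripper open.
Joint ranges: [-3.11, 3.11], [-0.89, 2.33], [0.22, 2.48], [-1.42, 4.56], [0.17, 2.85], [-2.88, 2.88]. Speed limits (rad/s): [2.39, 2.39, 3.14, 3.14, 3.14, 3.14].

## Interface

Orientations are given as a unit quaternion [w, x, y, z].
In Python, from cell import arm gives the robot as it stands. The module is installed in compiled form; this text tells all that it offers.
- The arm moves only by the tool drive_tool, never from a script. Its argument "targets" is a list of rows, each a list of 7 numbers: the shift along the tool's x, y, z in mm, then the turn, a rotation vector about the tool's x, y, z in degrees, then the opening, from 0 (shut) to 1 (fully open). A call has exactly 10 rows; each row is the pose to reach, as a shift and turn from the pose commanded when the call began, along the tool's axes at that moment; what a row does not reach only later rows make up. A row lasts 1/8 s, in which the tool goes at most 62.5 mm and 10.7 degrees, less where a joint would pass 70% of its speed; a pose out of reach is approached as far as the arm can. A call with a gripper value outside its range is refused whole. The fingers move at their own pace and stop on an object; "newtons" is the grip in N (left out, the last holds). Time passes only in rows, so rows that repeat a pose let the fingers close, or fill a call up. It gives the time, the measured TCP pose, the force, the opening and the grip force at its end, in the units of the state.
- arm.observe(): the state, without advancing time (a new reading comes with each control period).
- arm.capture(name): name is "scene" or "top" or "wrist"; returns a dict with "image" (384x512x3 uint8, red, green, blue), "z_map" (384x512 float32, mm along the optical axis (not along the pixel's ray), 0 where there is no reading), "fx", "fy", "cx", "cy" (pixels), "R" (3x3) and "t" (3): a world point X has camera coordinates R X + t. Camera axes: x right, y down, z forward; pixel columns grow to the right and rows downward; lengths in mm; the calibration is good to about 2 mm. A picture is of the moment at which its call begins.
- arm.sign_off(): hands the job in; it is judged then, once.
The state is a dict: "time": time; "qpos": joint angles; "joint_velocities": joint speeds; "joint_torque": joint torques, N m; "position": TCP position; "orientation": TCP orientation; "wrist_force": force on the tool from outside, world axes, zero at the start; "wrist_torque": the same for the moment, N m; "grip_width": opening from 0.0 (shut) to 1.0 (fully open); "grip_force": force on a finger pad.
Only numpy, scipy, OpenCV 4.12 (cv2) and the standard library are available. Lean on these libraries where they do the work, as an engineer would, in place of code of your own. Each camera call takes 0.05 s, during which the arm holds its last target. There are 200 camera calls.

## Task

Make this photometer ready for its reading. First lower the hinged grey lid of the cuvette well until it is fully closed, so that no stray light gets in; then turn the large knurled filter cell standing on the instrument's mount until its hidden keyway drops over the pin (it lies less than a third of a turn clockwise), push the cell down fully home against its spring, and finish with the gripper still holding it there, because the meter reads only while the cell is held in. Never push the cell home while the lid is open, and leave everything else on the bench and on the instrument where it stands.

Things in the scene. Friction and masses are not known exactly. Their poses are not given: they have to be found in the camera images.
- photometer: Bench filter photometer: fixed white housing, 240 mm deep (x), 360 mm wide (y), flat deck 95 mm above the table. Origin on the table under the housing's centre, z up; the front panel with display and keys faces its own -x (the robot). Seen from the robot the filter mount is on the left of the deck, the cuvette well and lid on the right. Place and yaw vary; it does not move.
- lid (a joint): Angle of the flat grey lid of the cuvette well, rad: 0 closed (level on the well's rim), growing as it opens upward; starts 0.9 to 1.4, limit 1.7. A plate 122 mm long from hinge to free edge, 134 mm wide, 10 mm thick. Hinged on the photometer's far (+x) side; the stiff hinge (0.16 N m) holds it where it is left, so about 2 N near the free edge closes it.
- lid_hinge (a point): Point on the lid's hinge axis in the middle of the lid's width, 107 mm above the table, level with the underside of the closed lid. Its axes turn with the lid: y along the hinge, -x along the lid to its free edge, z out of its upper face (the plate lies from z 0 to 10 mm).
- lid_edge (a point): Middle of the lid's free edge, on its upper face, 122 mm from the hinge; a finger tab 44 mm wide and 6 mm thick stands 15 mm beyond it.
- mount (a point): Centre of the top face of the round steel mount boss (70 mm in diameter) on the photometer's deck, 103 mm above the table, z up: the home plane of the cell. A fixed light tube 33 mm in diameter rises 22 mm from it inside the cell; one 5 mm pin stands out 4 mm from the tube's side, 11 mm up, hidden by the cell. The pin may point any way round and is not measured.
- seat (a joint): Travel of the spring seat under the cell, m: 0 at rest, where it carries the cell 8 mm above home, 0.008 with the cell fully home. The spring pushes up with 4 N at 0 and 8 N at 0.008.
- cell: Filter cell, loose on the mount, 0.12 to 0.18 kg, 46 mm tall: a dark skirt 58 mm in diameter and 24 mm high, on it the knurled bright head. Origin at the centre of the underside, z up. It rests on the spring seat, origin 8 mm above mount, with 1 mm of play round the tube. Pressed there it stops on the pin after about 0.5 mm. Let go, it springs back up.
- cell_top (a point): Centre of the top of the cell's knurled head, 46 mm above the cell's origin. Head 48 mm in diameter, 22 mm high: gripped here from above. A clockwise turn (seen from above) of 0.4 to 1.7 rad from the start brings the hidden 9 mm keyway over the pin (it drops within about 0.1 rad either way); then the cell goes down 8 mm until its underside meets the boss.
- spare_cell: Bystander: a smaller spare filter cell, 42 mm in diameter and 34 mm tall, standing on the rear of the photometer's deck. Origin under its centre.
- beaker: Bystander: glass beaker, 68 mm in diameter, 85 mm tall, on the table left of the photometer. Origin under its centre.
- reagent: Bystander: amber glass reagent bottle, 62 mm in diameter, 120 mm tall, on the table right of the photometer. Origin under its centre.
- cuvette_rack: Bystander: white rack, 60 by 110 mm, 56 mm tall with its glass cuvettes, on the table right of the photometer. Origin under its centre.
- mortar: Bystander: white porcelain mortar bowl, 90 mm in diameter, 50 mm tall, on the table behind (+x of) the photometer. Origin under its centre.
- brush: Bystander: sieve brush lying on the table along the left side of the photometer. Origin under its middle.
- bulb: Bystander: rubber pipette bulb, 58 mm in diameter, 85 mm tall, standing on the table behind (+x of) the photometer. Origin under its centre.
Mind the look-alikes: they are no part of the job. Leave any purple look-alike of the cell alone.

How it is judged (in metres and radians):
On the way, in this order (a step that is already met when the one before it is completed fails the run):
1. the lid of the cuvette well is fully closed (within 0.05 rad) (value of joint lid below 0.05 rad), for 0.2 s.
2. the filter cell has dropped over its pin and is fully home (underside within 2 mm of the mount's home plane), held by the fingers (z of cell in the frame of mount below 0.002 m and horizontal distance between cell and mount below 0.004 m and contact force between the fingers and cell above 3 N), for 0.3 s.
At the end, for the whole second after the job is handed in: The lid is closed (within 0.05 rad). The filter cell is keyed on its pin and fully home: its underside within 2 mm of the mount's home plane, within 4 mm of the mount's axis, upright within 0.08 rad, at rest, and the fingers are still holding it down there (more than 3 N on it) against its spring (all of step 2 and value of joint lid below 0.05 rad and z of cell in the frame of mount above -0.002 m and angle between cell's own z axis and vertical below 0.08 rad and linear speed of cell below 0.02 m/s); the arm keeps its last pose, push and grip.
It fails at once if the cell is pushed home while the lid is more than 0.15 rad open (z of cell in the frame of mount below 0.003 m and horizontal distance between cell and mount below 0.01 m and value of joint lid above 0.15 rad).
It fails at once if a bystander is moved by more than 30 mm or knocked over (distance of any of spare_cell, beaker, reagent, cuvette_rack, mortar, brush, bulb from where it was at the start of the episode above 0.03 m or angle between any of spare_cell, beaker, reagent, bulb's own z axis and vertical above 0.5 rad).
It also fails if it takes over 61 s, if anything falls off the work surface, if the arm or the gripper's body presses on something with over 40 N, if the wrist force passes 120 N, or if a joint passes its speed limit or range.

## Working session

There is one attempt and no reset: what is moved stays moved. The work goes in short steps, Python scripts to look and compute and a tool call to move; the robot and the scene stay as the last step left them, time stands still between calls to the robot, and variables do not carry over. Pictures are saved under pics/ and viewed, at most 10 in all, crops included, and the job is handed in when it is done.

Besides the shell and the picture viewer there is one more tool, called after "Request:" as name(argument=value, ...), one argument or row to a line, values as JSON. drive_tool: Moves the arm, as the interface text tells. Its arguments: {"type":"object","properties":{"targets":{"type":"array","items":{"type":"array","items":{"type":"number"}}},"newtons":{"type":"number"}},"required":["targets"]}

```bash
mkdir -p pics
cat > h.py <<'E'
import numpy as np, cv2, pickle
from cell import arm
def cap(n,f):
    c=arm.capture(n); pickle.dump(c,open(f'pics/{f}.pkl','wb')); cv2.imwrite(f'pics/{f}.png',c['image'][:,:,::-1]); return c
def load(f): return pickle.load(open(f'pics/{f}.pkl','rb'))
def cloud(c):
    z=c['z_map'].astype(float); v,u=np.mgrid[:z.shape[0],:z.shape[1]]
    P=np.stack([(u-c['cx'])/c['fx']*z,(v-c['cy'])/c['fy']*z,z],-1)
    W=(P-np.array(c['t']))@np.array(c['R']); W[z==0]=np.nan; return W
E
python3 - <<'E'
from h import *
a=cap('scene','s0');b=cap('top','t0')
cv2.imwrite('pics/both.png',cv2.resize(np.vstack([a['image'],b['image']])[:,:,::-1],None,fx=.78,fy=.78))
for c in(a,b): print(c['fx'],c['R'],c['t'])
print(arm.observe())
E
```

```text
445.5060210679964 [[-0.45985159  0.88799001 -0.00320461]
 [ 0.56745555  0.291081   -0.77023766]
 [-0.68303054 -0.35601348 -0.63774892]] [ 206.84894361 -213.44322229 1652.90143955]
458.4013488607958 [[-0.01615846 -0.99977391  0.01382182]
 [-0.99824974  0.01534422 -0.05711409]
 [ 0.05688909 -0.01472051 -0.99827198]] [  51.3930757   526.05306626 1296.23305246]
{'time': 0.1, 'qpos': array([-1.40828780e+00,  3.81124811e-01,  1.29812190e+00,  3.34808502e-06,
        1.46359147e+00, -2.15328635e-01]), 'joint_velocities': array([-0.00130239, -0.00073065, -0.00253669,  0.00086848,  0.00128635,
       -0.00109386]), 'joint_torque': array([ 3.20560801e-03, -4.38651931e+01, -2.24913526e+01,  7.14572403e-02,
        3.42067075e-02, -6.43913791e-05]), 'position': array([ 202.87902175, -511.17850456,  404.22269902]), 'orientation': array([-6.22504541e-04,  9.82207739e-01,  1.87796616e-01,  1.81091011e-05]), 'wrist_force': array([ 0.41617878,  0.04626108, -0.8343371 ]), 'wrist_torque': array([-0.05432946,  0.00885022,  0.03422322]), 'grip_force': 0.0, 'grip_width': 1.000940598891982}
```

View pics/both.png

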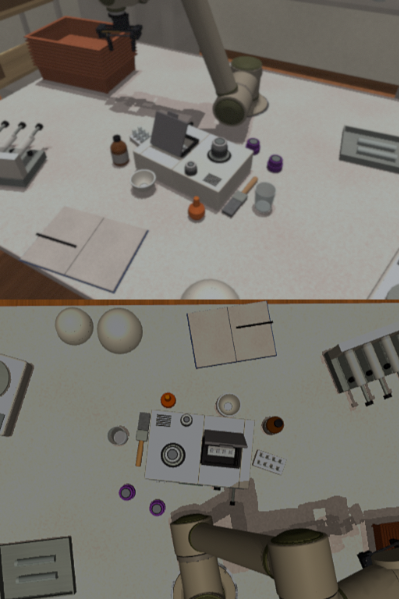

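The top picture shows the photometer at about (200,450). The bright-headed large cell is on its mount at (173,455), the small spare cell is at (187,420), and the lid is at (223,440). The two purple look-alikes stand on the table at (127,492) and (157,507). The cell on the deck at (173,455) fits the description, so I'll confirm it in a crop and measure.

Run:
```python
from h import *
c=load('t0'); cr=c['image'][130:250,170:340,::-1]
cv2.imwrite('pics/crop.png',cv2.resize(cr,None,fx=4.7,fy=4.7,interpolation=cv2.INTER_CUBIC))
for n in('t0','s0'):
    c=load(n);W=cloud(c)
    m=(W[...,0]>300)&(W[...,0]<750)&(W[...,1]>-250)&(W[...,1]<300)
    d=m&(abs(W[...,2]-95)<4); P=W[d][:,:2].astype(np.float32)
    print(n,'deck',cv2.minAreaRect(P), np.median(W[d][:,2]))
    k=m&(abs(W[...,2]-157)<5); Q=W[k]
    # cluster
    nl,l,st,ce=cv2.connectedComponentsWithStats(k.astype(np.uint8))
    for i in range(1,nl):
        if st[i,4]>15: q=W[l==i]; print('z157',ce[i],st[i,4],q.mean(0),q.min(0),q.max(0))
    h=m&(W[...,2]>165)&(W[...,2]<260); q=W[h]; 
    if len(q): print('high',len(q),q.mean(0),q.min(0),q.max(0), np.linalg.svd(q-q.mean(0),full_matrices=0)[2])
```

```text
t0 deck ((518.2389526367188, -24.818466186523438), (432.3780822753906, 249.77403259277344), 84.16963958740234) 94.84007799798817
z157 [285.34848485 173.75757576] 66 [558.49077712 -62.65598368 156.71511357] [ 551.68594387 -125.94946044  152.23904229] [566.77506823  -2.7303443  161.89318118]
z157 [220.67266187 197.86330935] 278 [499.37451207 103.47914394 157.04072925] [476.03196571  79.77079047 152.339976  ] [522.19514556 125.66392877 161.91063587]
high 680 [535.06131581 -65.30882537 203.44625544] [ 512.16813945 -132.95557785  165.20035231] [560.33775375   1.06277514 237.4153654 ] [[-0.11796518 -0.99301412  0.00267716]
 [-0.47086342  0.05830947  0.88027703]
 [ 0.87428362 -0.10258146  0.47445252]]
s0 deck ((467.8701477050781, -19.68182373046875), (431.5124816894531, 346.2660827636719), 84.18091583251953) 95.24801192381503
z157 [288.03846154 137.92307692] 26 [302.81331949  33.09044811 157.49114274] [300.15089597  18.6148458  152.44836197] [307.400929    49.46451834 161.99809197]
z157 [214.95906433 175.73684211] 171 [559.60716087 -66.39101397 156.89757158] [ 547.14464866 -136.52795162  152.0086583 ] [570.13085488  -3.57726061 161.90450008]
z157 [280.96858639 182.10471204] 191 [503.79846834 103.04885621 157.04159948] [478.13698975  76.56974807 152.27911346] [528.29119782 125.61273799 160.85980934]
high 1113 [539.14834702 -64.52397173 197.04729547] [ 300.27377787 -136.67282495  165.05176459] [564.92726993  47.87466472 235.56588014] [[ 0.03963421  0.99912377 -0.01344677]
 [-0.78621692  0.03948814  0.61668763]
 [ 0.61667826 -0.01386985  0.7870931 ]]
```

View pics/crop.png

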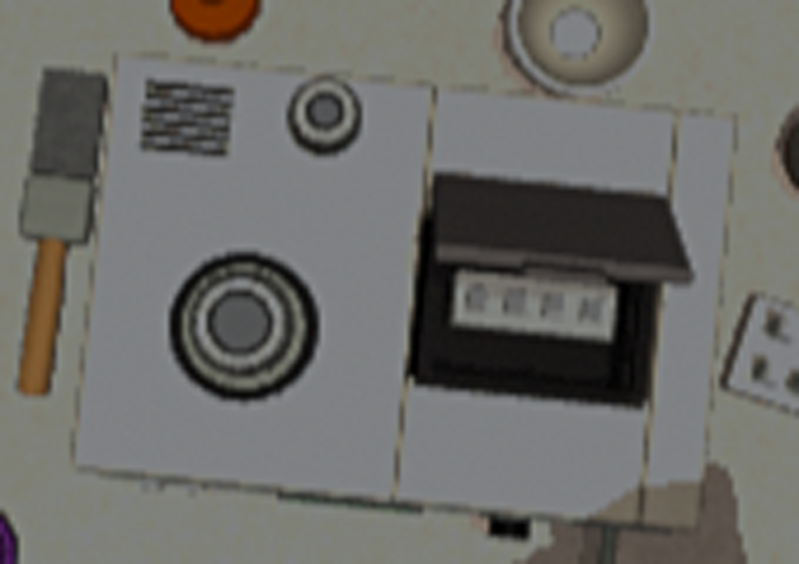

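The crop confirms it. The large knurled cell on the left of the deck is at crop (240,323), the spare is at (325,110), and the lid's free edge is near (560,270). Yaw is about -0.10 rad and the lid about 1.07 rad open. The lid hinge is near (576,-69) and the cell axis near (501,102). First I'll move above and behind the lid.

Request:
drive_tool(
  targets=[
    [30,-17,-26,0,0,-6,0],
    [79,-45,-28,0,0,-16,0],
    [134,-76,-28,0,0,-26,0],
    [188,-107,-28,0,0,-37,0],
    [243,-138,-28,0,0,-47,0],
    [298,-169,-28,0,0,-58,0],
    [352,-200,-28,0,0,-68,0],
    [407,-231,-28,0,0,-79,0],
    [460,-261,-28,0,0,-89,0],
    [496,-282,-28,0,0,-100,0],
  ],
  newtons=20,
)

```text
time: 1.35
position: [561.0, -63.8, 432.3]
orientation: [-0.0, 0.486, 0.874, 0.0]
wrist_force: [0.3, -0.5, 0.5]
grip_width: 0.005
grip_force: 0.0
```

Request:
drive_tool(
  targets=[
    [6,-9,31,0,0,0,0],
    [12,-17,61,0,0,0,0],
    [17,-26,74,0,0,0,0],
    [25,-36,84,0,0,0,0],
    [30,-45,94,0,0,0,0],
    [36,-53,105,0,0,0,0],
    [40,-58,115,0,0,0,0],
    [43,-62,126,0,0,0,0],
    [45,-64,136,0,0,0,0],
    [46,-66,144,0,0,0,0],
  ],
)

```text
time: 2.6
position: [479.5, -61.2, 288.1]
orientation: [-0.0, 0.489, 0.872, 0.0]
wrist_force: [0.8, 0.4, 1.3]
grip_width: 0.004
grip_force: 0.6
```

Request:
drive_tool(
  targets=[
    [0,0,2,0,0,0,0],
    [0,0,3,0,0,0,0],
    [0,0,4,0,0,0,0],
    [0,0,5,0,0,0,0],
    [0,0,5.5,0,0,0,0],
    [0,0,6,0,0,0,0],
    [0,0,6.5,0,0,0,0],
    [0,0,7,0,0,0,0],
    [0,0,7,0,0,0,0],
    [0,0,7,0,0,0,0],
  ],
)

```text
time: 3.85
position: [479.4, -61.1, 283.2]
orientation: [0.001, 0.489, 0.872, 0.0]
wrist_force: [-6.1, 1.8, 16.9]
grip_width: 0.004
grip_force: 8.4
```

Run:
```python
from h import *
c=cap('scene','s1')
cv2.imwrite('pics/c1.png',cv2.resize(c['image'][110:280,150:340,::-1],None,fx=3.4,fy=3.4))
o=arm.observe();print(o['position'],o['wrist_force'],o['qpos'],o['orientation'])
W=cloud(c);m=(W[...,0]>440)&(W[...,0]<600)&(W[...,1]<-5)&(W[...,1]>-125)&(W[...,2]>102)&(W[...,2]<140)
q=W[m];print(len(q),q.mean(0))
for a in range(440,600,20):
  s=q[(q[:,0]>=a)&(q[:,0]<a+20)]; print(a,len(s),np.median(s[:,2]) if len(s) else 0)
```

```text
[479.42185054 -61.13282518 283.20667236] [-5.28489553  1.52592996 16.44724149] [-3.72375288e-01  4.00011855e-01  1.66671232e+00 -2.10897720e-04
  1.07345847e+00 -9.20334121e-01] [7.11047990e-04 4.89371020e-01 8.72075398e-01 5.89542921e-06]
1083 [530.41764866 -59.69620835 116.62810431]
440 14 115.72924160073296
460 71 117.19513941621237
480 144 117.16752659858207
500 187 117.4195216147403
520 191 117.15668828970333
540 201 117.13169381238421
560 259 115.5721526313166
580 16 112.92760797091944
```

View pics/c1.png

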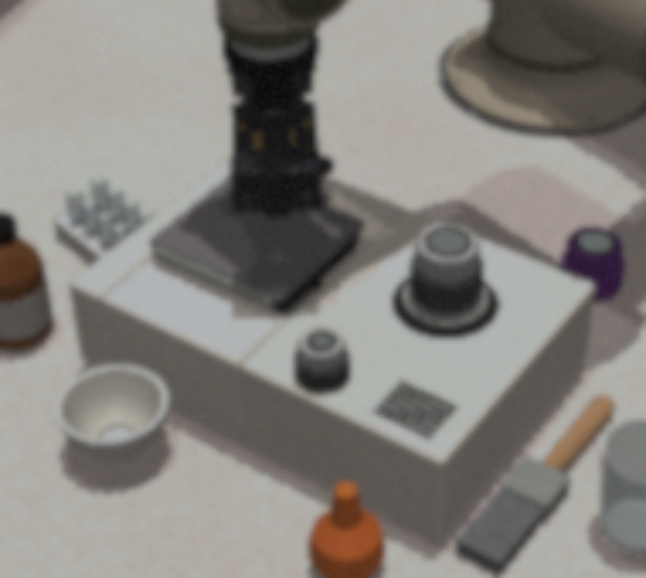

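The lid lies flat: its upper face is at 117 mm throughout, and it shows level around (260,235). Next I'll rise and go above the cell at (445,265).

Request:
drive_tool(
  targets=[
    [0,0,-40,0,0,0,0],
    [0,0,-90,0,0,0,0],
    [20,15,-115,0,0,-6,0],
    [50,40,-120,0,0,-14,0.3],
    [85,68,-120,0,0,-22,0.6],
    [110,90,-120,0,0,-30,1],
    [128,103,-120,0,0,-38,1],
    [128,103,-120,0,0,-38,1],
    [128,103,-120,0,0,-38,1],
    [128,103,-120,0,0,-38,1],
  ],
)

```text
time: 5.15
position: [500.9, 100.9, 401.8]
orientation: [0.0, 0.18, 0.984, -0.0]
wrist_force: [-0.1, 0.2, 0.6]
grip_width: 0.772
grip_force: 0.0
```

Run:
```python
from h import *
c=cap('wrist','w1')
o=arm.observe();print(o['position'],o['wrist_force'],o['qpos'],o['orientation'])
W=cloud(c);z=W[...,2]
for n in('w1','t1'):
    if n=='t1': c=cap('top','t1');W=cloud(c);z=W[...,2]
    near=np.hypot(W[...,0]-501,W[...,1]-102)<36
    for lo,hi in((153,161),(131,139),(92,98)):
        q=W[near&(z>lo)&(z<hi)]
        if len(q)>10: print(n,lo,len(q),np.median(q[:,2]),q.min(0),q.max(0),cv2.minEnclosingCircle(q[:,:2].astype(np.float32)))
w=load('w1');cv2.imwrite('pics/w1b.png',w['image'][:,:,::-1])
```

```text
[500.8825602  100.90160164 401.78632965] [-0.59553124 -0.72203706  1.12437404] [-3.32400576e-02  3.14446376e-01  1.40857797e+00 -9.43085160e-05
  1.41846603e+00 -1.24208405e+00] [ 5.74419773e-05  1.79982849e-01  9.83669746e-01 -3.85733522e-05]
w1 153 3116 158.14677436778146 [473.90695712  79.07799831 153.05286342] [523.39086121 128.98775359 160.7579957 ] ((498.92315673828125, 103.97595977783203), 25.213518142700195)
w1 131 659 135.7428639925626 [469.97823255  75.20428102 131.08074747] [517.46769407 132.43514098 138.98376914] ((498.78662109375, 104.03031921386719), 28.873260498046875)
```

View pics/w1b.png

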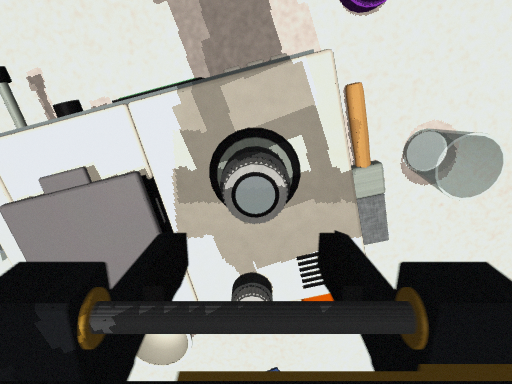

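The wrist view shows the cell at (255,190), centred between the fingers, with the spare well clear behind at (252,290). The estimates average about (500,103). Next I'll descend around the head.

Request:
drive_tool(
  targets=[
    [1.5,1.5,15,0,0,0,1],
    [1.5,1.5,35,0,0,0,1],
    [1.5,1.5,55,0,0,0,1],
    [1.5,1.5,72,0,0,0,1],
    [1.5,1.5,85,0,0,0,1],
    [1.5,1.5,93,0,0,0,1],
    [1.5,1.5,97,0,0,0,1],
    [1.5,1.5,97,0,0,0,1],
    [1.5,1.5,97,0,0,0,0.7],
    [1.5,1.5,97,0,0,0,0.62],
  ],
  newtons=10,
)

```text
time: 6.5
position: [500.0, 103.7, 305.1]
orientation: [0.0, 0.179, 0.984, 0.0]
wrist_force: [-0.0, -0.3, -0.3]
grip_width: 0.794
grip_force: 0.0
```

Request:
drive_tool(
  targets=[
    [0,0,0,0,0,0,0.5],
    [0,0,0,0,0,0,0.4],
    [0,0,0,0,0,0,0.4],
    [0,0,0,0,0,0,0.4],
    [0,0,0,0,0,0,0.4],
    [0,0,0,0,0,0,0.4],
    [0,0,0,0,0,0,0.4],
    [0,0,0,0,0,0,0.4],
    [0,0,0,0,0,0,0.4],
    [0,0,0,0,0,0,0.4],
  ],
  newtons=10,
)

```text
time: 7.75
position: [500.0, 103.6, 304.8]
orientation: [0.0, 0.179, 0.984, 0.0]
wrist_force: [0.3, -0.6, 0.7]
grip_width: 0.545
grip_force: 10.0
```

Request:
drive_tool(
  targets=[
    [0,0,1,0,0,3,0.4],
    [0,0,1.5,0,0,7,0.4],
    [0,0,2,0,0,11,0.4],
    [0,0,2,0,0,15,0.4],
    [0,0,2,0,0,19,0.4],
    [0,0,2,0,0,22,0.4],
    [0,0,2,0,0,25,0.4],
    [0,0,2,0,0,28,0.4],
    [0,0,2,0,0,31,0.4],
    [0,0,2,0,0,34,0.4],
  ],
  newtons=20,
)

```text
time: 9.0
position: [499.9, 103.3, 303.6]
orientation: [0.001, 0.459, 0.888, -0.0]
wrist_force: [-2.9, -3.2, 10.5]
grip_width: 0.543
grip_force: 20.0
```

Request:
drive_tool(
  targets=[
    [0,0,0,0,0,3,0.4],
    [0,0,0,0,0,6,0.4],
    [0,0,0,0,0,9,0.4],
    [0,0,0,0,0,12,0.4],
    [0,0,0,0,0,15,0.4],
    [0,0,0,0,0,18,0.4],
    [0,0,0,0,0,21,0.4],
    [0,0,0,0,0,24,0.4],
    [0,0,0,0,0,27,0.4],
    [0,0,0,0,0,30,0.4],
  ],
)

```text
time: 10.25
position: [499.8, 103.2, 303.6]
orientation: [0.001, 0.674, 0.739, -0.0]
wrist_force: [-3.7, -3.5, 10.0]
grip_width: 0.538
grip_force: 20.0
```

```bash
python3 -c "
from h import *
o=arm.observe();print(o['position'],o['wrist_force'],o['wrist_torque'],o['qpos'])"
```

```text
[499.82732322 103.23940725 303.60416291] [-3.73321502 -3.4696291  10.04744955] [-0.7291062   0.65605762  0.14829963] [-0.02835969  0.41371082  1.56677945 -0.00167391  1.16064512 -0.12045924]
```

Request:
drive_tool(
  targets=[
    [0,0,0,0,0,2,0.4],
    [0,0,0,0,0,4,0.4],
    [0,0,0,0,0,6,0.4],
    [0,0,0,0,0,8,0.4],
    [0,0,0,0,0,10,0.4],
    [0,0,0,0,0,12,0.4],
    [0,0,0,0,0,14,0.4],
    [0,0,0,0,0,16,0.4],
    [0,0,0,0,0,18,0.4],
    [0,0,0,0,0,20,0.4],
  ],
)

```text
time: 11.5
position: [499.9, 103.6, 302.7]
orientation: [0.0, 0.792, 0.611, -0.0]
wrist_force: [-1.2, -1.8, 4.2]
grip_width: 0.541
grip_force: 20.0
```

```bash
python3 -c "
from h import *
o=arm.observe();print(o['position'],o['wrist_force'],o['wrist_torque'],o['qpos'])"
```

```text
[499.94805003 103.60332423 302.73616358] [-1.23255025 -1.75311439  4.24537491] [-0.4142612   0.03907109  0.05319357] [-2.78676234e-02  4.15104343e-01  1.56740561e+00 -8.23078473e-05
  1.15913964e+00  2.29443030e-01]
```

The force fell to the spring's own level and z dropped, so the cell has keyed. Pushing it home.

Request:
drive_tool(
  targets=[
    [0,0,1,0,0,0,0.4],
    [0,0,2,0,0,0,0.4],
    [0,0,3,0,0,0,0.4],
    [0,0,4,0,0,0,0.4],
    [0,0,5,0,0,0,0.4],
    [0,0,6,0,0,0,0.4],
    [0,0,7,0,0,0,0.4],
    [0,0,8,0,0,0,0.4],
    [0,0,8,0,0,0,0.4],
    [0,0,8,0,0,0,0.4],
  ],
  newtons=35,
)

```text
time: 12.75
position: [499.7, 103.6, 296.7]
orientation: [0.001, 0.791, 0.611, 0.001]
wrist_force: [-8.0, -2.6, 22.9]
grip_width: 0.539
grip_force: 35.0
```

Run:
```python
from h import *
o=arm.observe();print(o['position'],o['wrist_force'],o['wrist_torque'],o['grip_force'])
a=cap('scene','s2');w=cap('wrist','w2')
x=cv2.resize(a['image'][130:250,200:340],None,fx=3.4,fy=3.4);y=cv2.resize(w['image'],None,fx=.6,fy=.6)
cv2.imwrite('pics/f.png',np.hstack([x,cv2.copyMakeBorder(y,0,x.shape[0]-y.shape[0],0,0,cv2.BORDER_CONSTANT)])[:,:,::-1])
for c in(a,w):
    W=cloud(c);r=np.hypot(W[...,0]-500,W[...,1]-103);q=W[(r<16)&(W[...,2]>130)&(W[...,2]<165)]
    print(len(q),np.percentile(q[:,2],[10,50,90]) if len(q) else 0)
    q=W[(r>24)&(r<30)&(W[...,2]>115)&(W[...,2]<140)];print(len(q),np.percentile(q[:,2],[10,50,90]) if len(q) else 0)
```

```text
[499.7010585  103.60990873 296.66842865] [-7.96093743 -2.57136685 22.92442838] [-0.49220284  1.35142807 -0.03709175] 35.006160121411085
51 [147.73921427 149.38938435 151.39421629]
89 [116.60737422 125.63077056 135.77177685]
3286 [149.75277302 150.44289189 151.13285992]
2245 [124.10781728 128.06491762 137.24432301]
```

View pics/f.png

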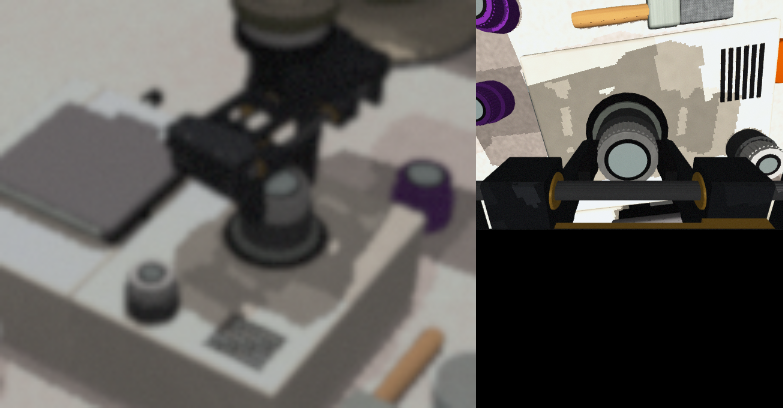

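The wrist view shows the cell top at (630,160), down from 158.1 to 150.4 mm. With the wrist force at 23 N against 8 N of spring, it is hard home. The lid at (90,170) is still flat. I'll hold briefly, then hand in.

Request:
drive_tool(
  targets=[
    [0,0,0.5,0,0,0,0.4],
    [0,0,0.5,0,0,0,0.4],
    [0,0,0.5,0,0,0,0.4],
    [0,0,0.5,0,0,0,0.4],
    [0,0,0.5,0,0,0,0.4],
    [0,0,0.5,0,0,0,0.4],
    [0,0,0.5,0,0,0,0.4],
    [0,0,0.5,0,0,0,0.4],
    [0,0,0.5,0,0,0,0.4],
    [0,0,0.5,0,0,0,0.4],
  ],
)

```text
time: 14.1
position: [499.6, 103.6, 296.7]
orientation: [0.001, 0.791, 0.611, 0.001]
wrist_force: [-9.0, -2.8, 28.2]
grip_width: 0.535
grip_force: 35.0
```

```bash
python3 -c "
from h import *
o=arm.observe();print(o['position'],o['wrist_force'],o['grip_force']);print(arm.sign_off())"
```

```text
[499.64822661 103.62800288 296.66375229] [-9.02364807 -2.83189023 28.2047457 ] 35.01022333279252
the job is handed in; nothing more can be done
None
```

The job is handed in at about 14 s with the lid closed and the filter cell keyed on its pin, fully home and still held by the gripper (35 N grip, about 28 N at the wrist); sign-off returned no verdict.

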